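# Release and slide off a dust-filter cover

### The arm

A 6-joint arm with a two-finger parallel gripper is mounted at the origin on a cart in front of the work surface, level with it; the furniture and walls round the work are solid. World frame = base frame: x ahead of the robot, y to its left, z up, the work surface at z = 0. Lengths are in m, angles in rad, forces in N, time in s.
With the tool pointing down it reaches from about 0.275 to 0.975 m from the base axis. Payload 8.4 kg.
Tool frame: the origin (TCP) lies on the centre line of the jaws, within the pads' length; the fingertips stand 17 mm ahead of it and the grasp point (between the pads) lies 2 mm behind it; z points along the fingers, y is the direction in which the jaws open and shut (so a half turn about z gives the same grasp; the last joint's range is limited). The gripper opens to 92 mm and grips with 3 to 60 N. Pads are 20 mm wide; open, the fingers measure 128 mm over their backs; the gripper's body (75 mm by 189 mm) begins 69 mm behind the grasp point.
Start: joints at [1.12, 0.353, 1.633, -0, 1.155, -0.002], TCP at [0.271, 0.563, 0.232] pointing down, gripper open.
Joint ranges: [-2.63, 2.63], [-0.92, 2.1], [0.06, 2.66], [-1.3, 4.44], [0, 2.69], [-3.02, 3.02]. Speed limits (rad/s): [2.22, 2.22, 2.79, 3.14, 3.14, 3.14].

### API

Orientations are given as a rotation vector (axis times angle).
In Python, from cell import r gives the robot as it stands. The module is installed in compiled form; this text tells all that it offers.
- The arm moves only by the shell command python3 -m handwheel 'ROWS'. ROWS is JSON, a list of rows, each a list of 3 entries, a list of its own where there are three numbers: the shift along the tool's x, y, z in m, then the turn, a rotation vector about the tool's x, y, z in rad, then the opening, from 0 (shut) to 1 (fully open). A call has 1 to 8 rows; each row is the pose to reach, as a shift and turn from the pose commanded when the call began, along the tool's axes at that moment; what a row does not reach only later rows make up. A row lasts 1/8 s, in which the tool goes at most 62.5 mm and 10.7 degrees, less where a joint would pass 70% of its speed; a pose out of reach is approached as far as the arm can. A call with a gripper value outside its range is refused whole. The fingers move at their own pace and stop on an object; the grip force is fixed at half the most. Time passes only in rows, so rows that repeat a pose let the fingers close. It gives the time, the measured TCP pose, the force and the opening at its end, in the units of the state.
- r.observe(): the state, without advancing time (a new reading comes with each control period).
- r.camera(name): name is "scene" or "top"; returns the picture (400x640x3 uint8, red, green, blue); there is no depth.
- r.get_calibration(name): a dict with "mtx" (3x3 intrinsics, pixels), "k1" (the pictures are not rectified: a ray, as slopes to the right and down, at radius r is drawn at 1 + k1 r^2 times it, then the intrinsics apply), "camera_from_world" (4x4, takes a point from world to camera coordinates). Camera axes: x right, y down, z forward; pixel columns grow to the right and rows downward; lengths in m; the calibration is good to about 2 mm. A picture is of the moment at which its call begins. get_calibration takes no time and is no camera call.
- r.close_job(): hands the job in, once; it reports no verdict.
The state is a dict: "time": time; "q": joint angles; "dq": joint speeds; "effort": joint torques, N m; "tcp_pos": TCP position; "ee_rot": TCP orientation; "wrist_force": force on the tool from outside, world axes, zero at the start; "moment": the same for the moment, N m; "gripper_width": finger opening in m.
Only numpy, scipy, OpenCV 4.12 (cv2) and the standard library are available. Lean on these libraries where they do the work, as an engineer would, in place of code of your own. Each camera call takes 0.05 s, during which the arm holds its last target. There are 200 camera calls.

### The job

The filter of the bench's dust-extractor box has to be reached. With the fingertips press the box's snap tab down until it stays in, then push the released cover along between the guide rails, over the tab, until the filter opening is completely uncovered. Only press and push: do not lift or tip the cover, leave it lying flat between the rails, and do not disturb the pencil, the slate piece and the spring clamp lying round the box.

Things in the scene. Friction and masses are not known exactly. Their poses are not given: they have to be found in the camera images.
- filter_box: low grey dust-filter box fixed on the bench, 124 (x) x 264 (y) x 46 mm high, a round hose spigot sticking out 40 mm at its -y end. Origin: centre of the underside; z up; y runs along the box towards the parking end. Guide rails along y, inner faces at x = +-52, tops at z = 46; inside each an 18 mm wide ledge at z = 40, on which the cover slides its whole way
- opening (a point): centre of the filter opening, at ledge height, hidden by the cover at the start: x = 0, y = -77, z = 40 mm in the box's frame. The opening spans x within +-34, y = -116 to -38 in that frame; behind it a back wall, 46 mm high, with its inner face at y = -124
- parking (a point): centre of the free space where the cover may be left, at ledge height: x = 0, y = +66, z = 40 mm in the box's frame. Between the ledges (x within +-34) there is a deck at z = 34, also round the tab. An end stop 50 mm high with its inner face at y = +124 limits the sliding
- cover: loose flat black cover, 100 (x) x 90 (y) x 8 mm, about 0.2 kg; on it an upright push rib across the middle, 60 (x) x 10 (y), up to z = 25. Origin: centre of the underside, axes as the box's. Seated at y = -77, z = 40 mm in the box's frame; slides only to the box's +y, blocked by the raised tab 2 mm ahead. Opening wholly uncovered when its origin is beyond y = +7; at the end stop y = +79
- snap_tab (a joint): travel of the black snap tab straight down, in m: 0 = up, blocking the cover; 0.0145 = fully in. It takes about 5 to 7 N to move and stays where it is left (no spring back). The cover passes over it from 0.009 on; press it in to at least 0.011
- tab_top (a point): centre of the snap tab's top face, 34 (x) x 36 (y) mm with fine ridges, just ahead (+y) of the seated cover: at x = 0, y = -12 mm in the box's frame, axes as the box's. At the start 49 mm above the bench (1 mm above the cover's plate); fully in, 34.5 mm
- pencil: red carpenter's pencil, 12 x 178 x 8 mm, lying along the box on its -x side, about 105 mm from the box's middle line; not to be disturbed. Origin: centre of the underside
- slate_offcut: dark cut slate piece, 65 x 118 x 8 mm, lying on the box's +x side towards its -y end; not to be disturbed. Origin: centre of the underside
- spring_clamp: black spring clamp, 80 x 165 x 22 mm, lying on the box's +x side towards its +y end; not to be disturbed. Origin: centre of the underside
There are look-alikes about, which are no part of the job. Of the things that look like the cover, the largest one is meant.

How it is judged:
On the way, in this order (a step that is already met when the one before it is completed fails the run):
1. the snap tab is pressed in with the cover still on its seat (value of joint snap_tab above 0.0105 m and y of cover in the frame of filter_box below -0.068 m), for 0.1 s.
2. the cover is pushed off the filter opening (y of cover in the frame of filter_box above 0.007 m), for 0.2 s.
At the end, for the whole second after the job is handed in: The tab is in (at least 9 mm); the cover lies at rest, flat (within 0.06 rad) on the ledges between the rails (within 3 mm of ledge height), with no part over the filter opening (its origin beyond y = +7 mm in the box's frame) and not past the end stop (value of joint snap_tab above 0.009 m and y of cover in the frame of filter_box between 0.007 and 0.083 m and z of cover in the frame of filter_box between 0.037 and 0.043 m and x of cover in the frame of filter_box between -0.008 and 0.008 m and angle between cover's own z axis and vertical below 0.06 rad and linear speed of cover below 0.01 m/s); the robot touches nothing.
It fails at once if the cover is forced past the tab while the tab is not in (y of cover in the frame of filter_box above -0.068 m and value of joint snap_tab below 0.008 m).
It fails at once if the cover is lifted off the ledges (more than 8 mm) (z of cover in the frame of filter_box above 0.048 m).
It fails at once if the cover is tipped (more than 0.15 rad) (angle between cover's own z axis and vertical above 0.15 rad).
It fails at once if the pencil, the slate piece or the spring clamp is disturbed (moved more than 15 mm) (distance of any of pencil, slate_offcut, spring_clamp from where it was at the start of the episode above 0.015 m).
It also fails if it takes over 35 s, if anything falls off the work surface, if the arm or the gripper's body presses on something with over 40 N, if the wrist force passes 120 N, or if a joint passes its speed limit or range.

## Working session

There is one attempt and no reset: what is moved stays moved. The work goes in short steps, Python scripts to look and compute and a shell command to move; the robot and the scene stay as the last step left them, time stands still between calls to the robot, and variables do not carry over. Pictures are saved under pics/ and viewed, about 8 in all and at most 12, crops included, and the job is handed in when it is done.

```bash
mkdir -p pics; python3 - <<'E'
from cell import r
import cv2
s=r.observe()
for k in("time","tcp_pos","ee_rot","wrist_force","gripper_width"):print(k,s[k])
for n in("scene","top"):
    cv2.imwrite(f"pics/{n}0.png",r.camera(n)[:,:,::-1])
    c=r.get_calibration(n);print(n,c)
E
```

```text
time 0.0
tcp_pos [0.27095923 0.56269467 0.2308706 ]
ee_rot [-6.98953032e-01 -3.06254866e+00  2.08948727e-03]
wrist_force [0.68800496 0.10688927 0.3445533 ]
gripper_width 0.09207696113486463
scene {'mtx': array([[450.52216182,   0.        , 321.766697  ],
       [  0.        , 450.52216182, 200.73262147],
       [  0.        ,   0.        ,   1.        ]]), 'k1': -0.12702416236238917, 'camera_from_world': array([[ 0.6152563 , -0.78832456, -0.00201991, -0.38580838],
       [-0.32860396, -0.25413172, -0.90963537,  0.24647415],
       [ 0.71657458,  0.56032264, -0.41540271,  0.79764931],
       [ 0.        ,  0.        ,  0.        ,  1.        ]])}
top {'mtx': array([[423.73081991,   0.        , 324.55667676],
       [  0.        , 423.73081991, 203.91535591],
       [  0.        ,   0.        ,   1.        ]]), 'k1': -0.014633060289219924, 'camera_from_world': array([[ 0.01201257, -0.99949296, -0.02948771, -0.03537104],
       [-0.98970115, -0.00767769, -0.14294292,  0.57171722],
       [ 0.14264405,  0.03090113, -0.98929156,  1.02362727],
       [ 0.        ,  0.        ,  0.        ,  1.        ]])}
```

View pics/top0.png

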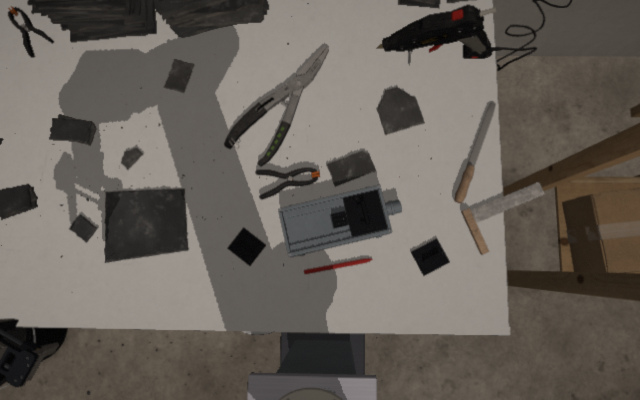

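View pics/scene0.png

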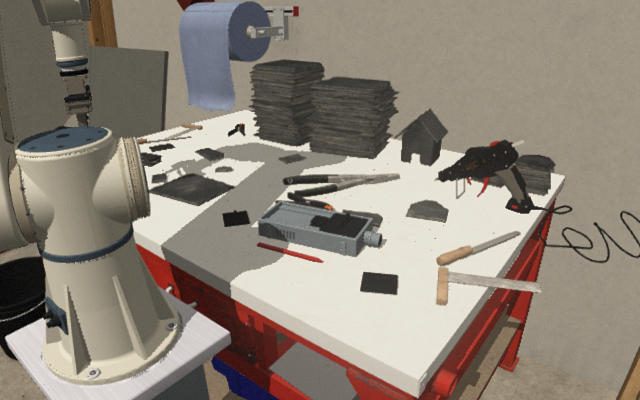

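The top view shows the box at about (338,220), with the spigot on its right at (393,207). The cover is at (367,213), the tab at (340,217), and the pencil below at (338,265). Next I'll crop both views.

```bash
python3 - <<'E'
import cv2
a=cv2.imread("pics/top0.png")[170:270,270:410];b=cv2.imread("pics/scene0.png")[190:265,245:395]
f=lambda i,k:cv2.convertScaleAbs(cv2.resize(i,None,fx=k,fy=k,interpolation=cv2.INTER_CUBIC),alpha=1.6,beta=10)
cv2.imwrite("pics/topc.png",f(a,5.5));cv2.imwrite("pics/scenec.png",f(b,5))
E
```

```text
(no output)
```

View pics/topc.png

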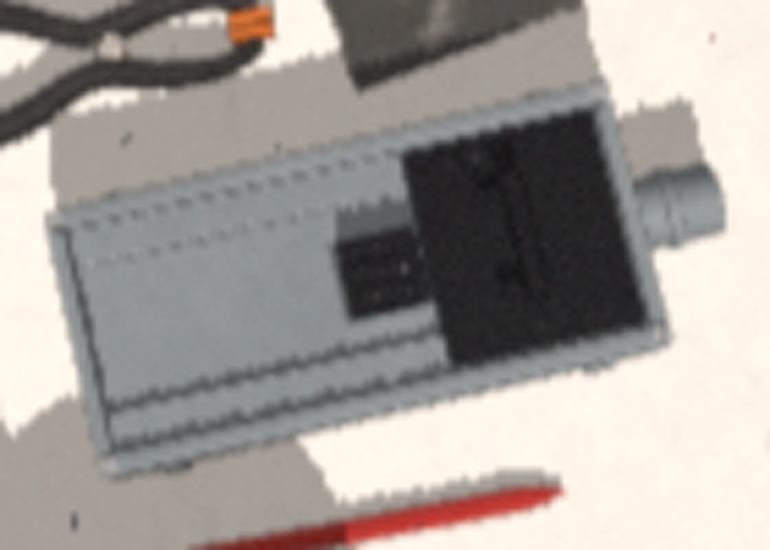

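View pics/scenec.png

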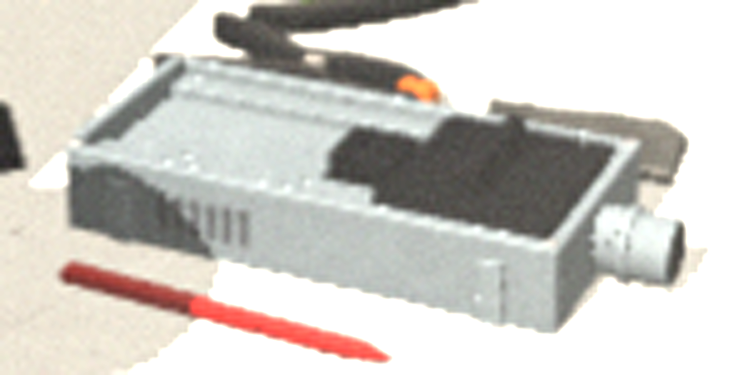

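In the enlarged top view the cover plate's corners are at about (405,153), (597,108), (648,322) and (452,367). The tab is at (337–430, 228–320). The rails and the end stop on the left are clear, and the same corners can be seen in the scene crop.

```bash
cat > h.py <<'E'
import numpy as np,cv2
from cell import r
def ray(n,p):
    c=r.get_calibration(n);M=np.array(c["camera_from_world"])
    u=cv2.undistortPoints(np.array([[p]],float),np.array(c["mtx"]),np.array([c["k1"],0,0,0.]))[0,0]
    R=M[:3,:3];return -R.T@M[:3,3],R.T@np.array([u[0],u[1],1])
def onz(n,p,z):
    o,d=ray(n,p);return o+d*(z-o[2])/d[2]
def tri(p,q):
    o,d=ray("top",p);a,b=ray("scene",q)
    s=np.linalg.lstsq(np.c_[d,-b],a-o,rcond=None)[0];P=o+s[0]*d;Q=a+s[1]*b
    return (P+Q)/2,np.linalg.norm(P-Q)
E
python3 - <<'E'
from h import *
np.set_printoptions(precision=4,suppress=True)
T=lambda x,y:(270-.41+x/5.5,170-.41+y/5.5); S=lambda x,y:(245-.4+x/5,190-.4+y/5)
top=[(405,153),(597,108),(648,322),(452,367)];sc=[(440,117),(615,150),(555,235),(372,203)]
C=[]
for a,b in zip(top,sc):
    C.append(onz("top",T(*a),.048));print("cover",C[-1],onz("scene",S(*b),.048),*tri(T(*a),S(*b)))
C=np.array(C);print("centre",C.mean(0),[np.linalg.norm(C[i]-C[i-1]) for i in range(4)])
for k in((C[0]-C[1]),(C[3]-C[2]),):print("ydir",np.degrees(np.arctan2(k[1],k[0])))
B=np.array([onz("top",T(*a),z) for a,z in(((48,215),.05),((603,92),.046),((668,345),.046),((108,477),.05))])
print(B,B.mean(0),[np.linalg.norm(B[i]-B[i-1]) for i in range(4)])
for k in((B[0]-B[1]),(B[3]-B[2]),):print("ydir",np.degrees(np.arctan2(k[1],k[0])))
y=(B[0]-B[1]+B[3]-B[2])[:2];y/=np.linalg.norm(y);x=np.array([y[1],-y[0]]);o=B.mean(0)[:2]
print("cover in box",x@(C.mean(0)[:2]-o),y@(C.mean(0)[:2]-o))
t=np.mean([onz("top",T(*a),.049)[:2] for a in((337,243),(352,320))],0);print("tab +y edge in box",x@(t-o),y@(t-o))
print("tab tri",tri(T(337,243),S(355,127)),tri(T(352,320),S(328,178)))
print("ends tri",tri(T(108,477),S(70,150)),tri(T(668,345),S(556,243)))
E
```

```text
cover [ 0.5877 -0.0764  0.048 ] [ 0.5784 -0.0732  0.048 ] [ 0.5854 -0.0732  0.0458] 0.008321818957732596
cover [ 0.6091 -0.1634  0.048 ] [ 0.6017 -0.1643  0.048 ] [ 0.6085 -0.1622  0.0449] 0.003633985262143863
cover [ 0.5119 -0.1856  0.048 ] [ 0.5116 -0.1893  0.048 ] [ 0.5129 -0.1868  0.0464] 0.002751736627008588
cover [ 0.4909 -0.0979  0.048 ] [ 0.4844 -0.1031  0.048 ] [ 0.4911 -0.098   0.0435] 0.00026143583112997373
centre [ 0.5499 -0.1308  0.048 ] [np.float64(0.09922776683609032), np.float64(0.0895736027469108), np.float64(0.09968130449127229), np.float64(0.09009427415656751)]
ydir 103.77620222495833
ydir 103.48159887902789
[[ 0.5578  0.0852  0.05  ]
 [ 0.6168 -0.1663  0.046 ]
 [ 0.5018 -0.1946  0.046 ]
 [ 0.4402  0.0551  0.05  ]] [ 0.5292 -0.0552  0.048 ] [np.float64(0.12137711354113531), np.float64(0.258391992241316), np.float64(0.11846106437064914), np.float64(0.2572570257983626)]
ydir 103.21642565582285
ydir 103.86213156773655
cover in box 0.002452547803698183 -0.07839477089365081
tab +y edge in box 0.0010317624109931665 0.0056115863020868946
tab tri (array([ 0.5458, -0.0451,  0.0466]), np.float64(0.002185497344471024)) (array([ 0.5128, -0.0528,  0.0335]), np.float64(0.00012633171807261337))
ends tri (array([0.4405, 0.0555, 0.0443]), np.float64(0.0006334281839170113)) (array([ 0.5022, -0.195 ,  0.0498]), np.float64(0.0020295421321345846))
```

```bash
cat >> h.py <<'E'
from scipy.spatial.transform import Rotation as Ro
Y=np.array([-.235,.972,0]);X=np.array([.972,.235,0]);COV=np.array([.5499,-.1308,.040])
RT=Ro.from_matrix(np.c_[np.cross(X,[0,0,-1]),X,[0,0,-1]])
def go(boxy,ztip,boxx=0):  # boxy relative to box frame; tip height
    s=r.observe();p=COV+Y*(boxy+.077)+X*boxx;p[2]=ztip+.017
    R=Ro.from_rotvec(s["ee_rot"])
    print("shift",R.inv().apply(p-s["tcp_pos"]).round(4),"turn",(R.inv()*RT).as_rotvec().round(4),"F",np.round(s["wrist_force"],1),"t",s["time"],"w",s["gripper_width"])
E
python3 -c "
from h import *
go(-.012,.20)"
```

```text
shift [-0.511  -0.4535  0.0145] turn [-1.100e-03  5.000e-04  8.848e-01] F [-0.4  0.4  0.7] t 0.1 w 0.09186926321920874
```

```bash
python3 -m handwheel '[[[-0.511,-0.4535,0.0145],[0,0,0.885],0],[[-0.511,-0.4535,0.0145],[0,0,0.885],0],[[-0.511,-0.4535,0.0145],[0,0,0.885],0],[[-0.511,-0.4535,0.0145],[0,0,0.885],0],[[-0.511,-0.4535,0.0145],[0,0,0.885],0],[[-0.511,-0.4535,0.0145],[0,0,0.885],0],[[-0.511,-0.4535,0.0145],[0,0,0.885],0],[[-0.511,-0.4535,0.0145],[0,0,0.885],0]]'; python3 -c "
from h import *
go(-.012,.10)"
```

```text
time: 1.1
tcp_pos: [0.4644, 0.1, 0.221]
ee_rot: [1.943, 2.468, 0.0]
wrist_force: [0.2, 0.4, 0.4]
gripper_width: 0.0142
shift [-0.1794  0.0288  0.104 ] turn [ 0.0003 -0.0001 -0.0001] F [0.2 0.4 0.4] t 1.1 w 0.014214943727981441
```

```bash
python3 -m handwheel '[[[-0.179,0.029,0.104],[0,0,0],0],[[-0.179,0.029,0.104],[0,0,0],0],[[-0.179,0.029,0.104],[0,0,0],0],[[-0.179,0.029,0.104],[0,0,0],0],[[-0.179,0.029,0.104],[0,0,0],0],[[-0.179,0.029,0.104],[0,0,0],0]]'; python3 - <<'E'
from h import *
go(-.012,.07)
f=lambda i,k:cv2.convertScaleAbs(cv2.resize(i[:,:,::-1],None,fx=k,fy=k,interpolation=cv2.INTER_CUBIC),alpha=1.6,beta=10)
cv2.imwrite("pics/s1.png",f(r.camera("scene")[130:265,245:395],4))
E
```

```text
time: 1.85
tcp_pos: [0.5342, -0.0641, 0.1177]
ee_rot: [1.942, 2.469, 0.001]
wrist_force: [-0.4, 0.4, -0.2]
gripper_width: 0.0004
shift [-0.0036 -0.0004  0.0307] turn [ 0.0004 -0.0002  0.0004] F [-0.4  0.4 -0.2] t 1.85 w 0.00040364511013988246
```

View pics/s1.png

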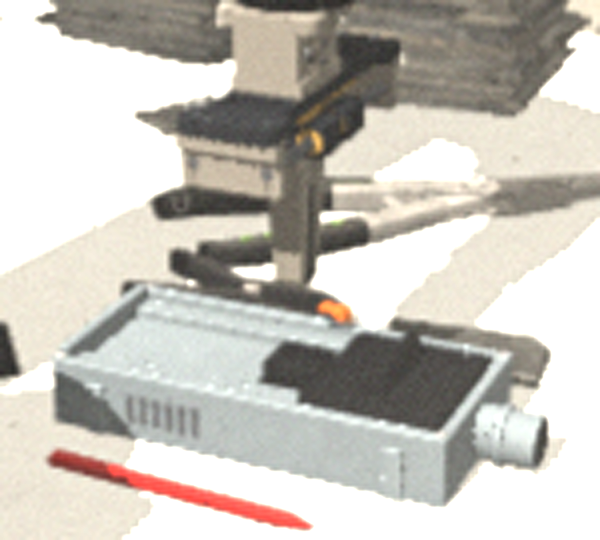

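The shut fingertips, at (292,280) in the crop, hang about 50 mm over the tab at (295,365), and the jaw line lies along the box's x. Now I'll press.

```bash
python3 -m handwheel '[[[-0.002,0,0.03],[0,0,0],0],[[-0.002,0,0.045],[0,0,0],0],[[-0.002,0,0.050],[0,0,0],0],[[-0.002,0,0.053],[0,0,0],0],[[-0.002,0,0.056],[0,0,0],0],[[-0.002,0,0.059],[0,0,0],0]]'; python3 -c "
from h import *
go(-.012,.0345)"
```

```text
time: 2.65
tcp_pos: [0.5348, -0.0668, 0.0587]
ee_rot: [-1.943, -2.468, -0.001]
wrist_force: [-2.3, 3.2, 5.1]
gripper_width: 0.0006
shift [-0.0007 -0.0003  0.0072] turn [ 0.0002 -0.0004 -0.0004] F [-2.3  3.2  5.1] t 2.65 w 0.0006178466064932848
```

```bash
python3 -m handwheel '[[[0.001,0,0.003],[0,0,0],0],[[0.001,0,0.005],[0,0,0],0],[[0.001,0,0.007],[0,0,0],0],[[0.001,0,0.008],[0,0,0],0],[[0.001,0,0.008],[0,0,0],0]]'; python3 -c "
from h import *
go(-.012,.0345)"
```

```text
time: 3.28
tcp_pos: [0.5349, -0.0665, 0.0517]
ee_rot: [1.942, 2.468, 0.0]
wrist_force: [-6.0, -0.6, 18.2]
gripper_width: 0.0003
shift [-0.001  -0.0005  0.0002] turn [ 0.0006  0.0007 -0.0001] F [-6.  -0.6 18.2] t 3.275 w 0.00027938923604734324
```

It is bottomed out: 18 N with the tip at 34.7 mm. I'll lift off and move behind the rib.

```bash
python3 -m handwheel '[[[0,0,-0.03],[0,0,0],0],[[0,0,-0.055],[0,0,0],0],[[-0.05,0,-0.055],[0,0,0],0],[[-0.089,0,-0.055],[0,0,0],0],[[-0.089,0,-0.055],[0,0,0],0],[[-0.089,0,-0.055],[0,0,0],0]]'; python3 - <<'E'
from h import *
go(-.101,.053)
f=lambda i,k:cv2.convertScaleAbs(cv2.resize(i[:,:,::-1],None,fx=k,fy=k,interpolation=cv2.INTER_CUBIC),alpha=1.6,beta=10)
cv2.imwrite("pics/s2.png",f(r.camera("scene")[150:265,245:395],5))
E
```

```text
time: 4.03
tcp_pos: [0.5551, -0.1524, 0.105]
ee_rot: [-1.944, -2.468, -0.0]
wrist_force: [-0.4, -0.1, 0.1]
gripper_width: 0.0002
shift [-0.0018 -0.      0.035 ] turn [-0.0001 -0.0004 -0.0009] F [-0.4 -0.1  0.1] t 4.025 w 0.00020921083016107761
```

View pics/s2.png

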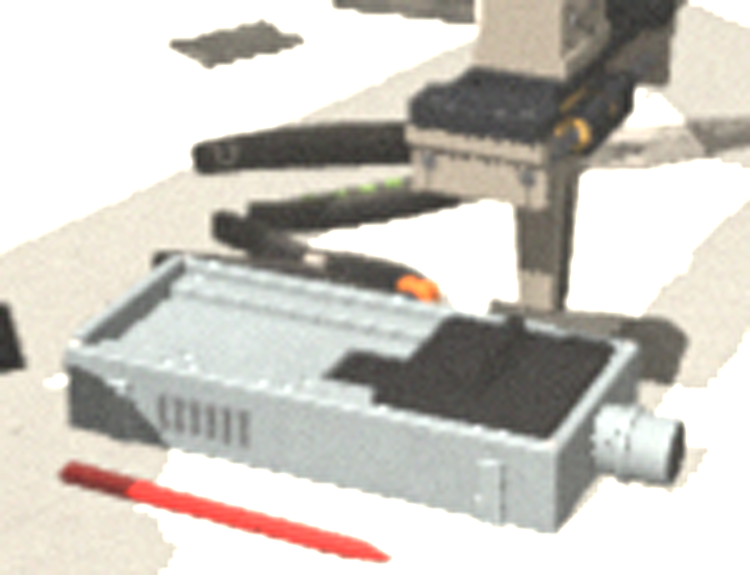

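The tab is down and now sits below the plate level at about (355,365). The cover is still seated, and the fingertip at (540,308) is behind the rib at (515,325)–(490,395). I'll lower the tip to 54 mm and approach the rib.

```bash
python3 -m handwheel '[[[-0.002,0,0.02],[0,0,0],0],[[-0.002,0,0.033],[0,0,0],0],[[-0.002,0,0.0345],[0,0,0],0],[[0.002,0,0.0345],[0,0,0],0],[[0.006,0,0.0345],[0,0,0],0],[[0.01,0,0.0345],[0,0,0],0],[[0.014,0,0.0345],[0,0,0],0],[[0.018,0,0.0345],[0,0,0],0]]'; python3 -c "
from h import *
go(0,.053)"
```

```text
time: 5.08
tcp_pos: [0.5516, -0.1353, 0.0709]
ee_rot: [1.942, 2.468, 0.0]
wrist_force: [0.5, -2.4, 2.3]
gripper_width: 0.0007
shift [ 0.0818 -0.0006  0.0008] turn [ 0.0009  0.0008 -0.    ] F [ 0.5 -2.4  2.3] t 5.075 w 0.0006673075972794627
```

```bash
python3 -m handwheel '[[[0.01,-0.0005,0],[0,0,0],0],[[0.02,-0.0005,0],[0,0,0],0],[[0.03,-0.0005,0],[0,0,0],0],[[0.04,-0.0005,0],[0,0,0],0],[[0.05,-0.0005,0],[0,0,0],0],[[0.06,-0.0005,0],[0,0,0],0],[[0.068,-0.0005,0],[0,0,0],0],[[0.072,-0.0005,0],[0,0,0],0]]'; python3 -c "
from h import *
go(.027,.053)"
```

```text
time: 6.08
tcp_pos: [0.5336, -0.0648, 0.0704]
ee_rot: [-1.943, -2.469, 0.0]
wrist_force: [1.4, -1.6, 1.3]
gripper_width: 0.0005
shift [0.036  0.0004 0.0004] turn [-0.0002 -0.0001  0.0002] F [ 1.4 -1.6  1.3] t 6.075 w 0.0005071224645935388
```

```bash
python3 -m handwheel '[[[0.009,0,0],[0,0,0],0],[[0.018,0,0],[0,0,0],0],[[0.026,0,0],[0,0,0],0],[[0.032,0,0],[0,0,0],0],[[0.035,0,0],[0,0,0],0],[[0.036,0,0],[0,0,0],0]]'; python3 -m handwheel '[[[-0.008,0,0],[0,0,0],0],[[-0.01,0,-0.04],[0,0,0],0],[[-0.01,0,-0.09],[0,0,0],0],[[-0.06,0.0,-0.14],[0,0,0],0],[[-0.12,0,-0.15],[0,0,0],0],[[-0.16,0,-0.15],[0,0,0],0],[[-0.16,0,-0.15],[0,0,0],0]]'; python3 - <<'E'
from h import *
f=lambda i,k:cv2.convertScaleAbs(cv2.resize(i[:,:,::-1],None,fx=k,fy=k,interpolation=cv2.INTER_CUBIC),alpha=1.6,beta=10)
a=f(r.camera("top")[170:270,270:410],5.5);b=f(r.camera("scene")[190:265,245:395],5)
cv2.imwrite("pics/t3.png",a);cv2.imwrite("pics/s3.png",b)
E
```

```text
time: 6.82
tcp_pos: [0.5252, -0.0302, 0.0704]
ee_rot: [-1.943, -2.469, 0.0]
wrist_force: [1.1, -1.6, 1.1]
gripper_width: 0.0004
time: 7.7
tcp_pos: [0.5632, -0.1891, 0.2206]
ee_rot: [1.947, 2.464, 0.0]
wrist_force: [-0.4, 0.3, -0.2]
gripper_width: 0.0001
```

View pics/t3.png

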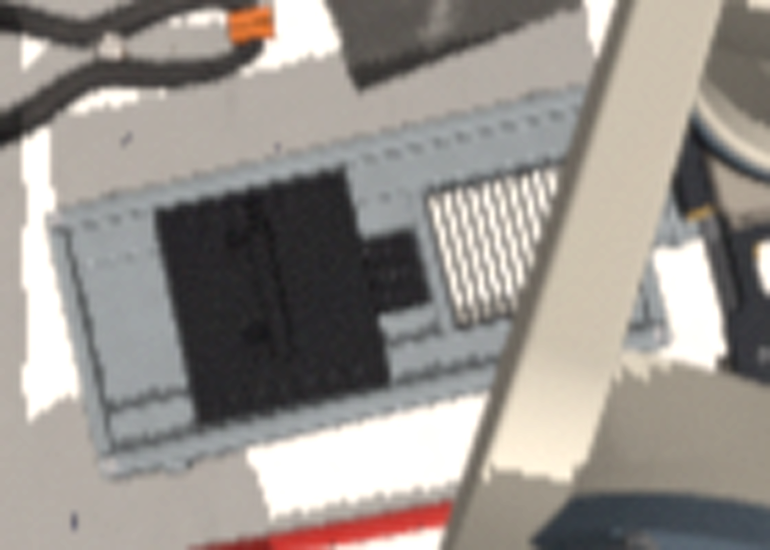

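View pics/s3.png

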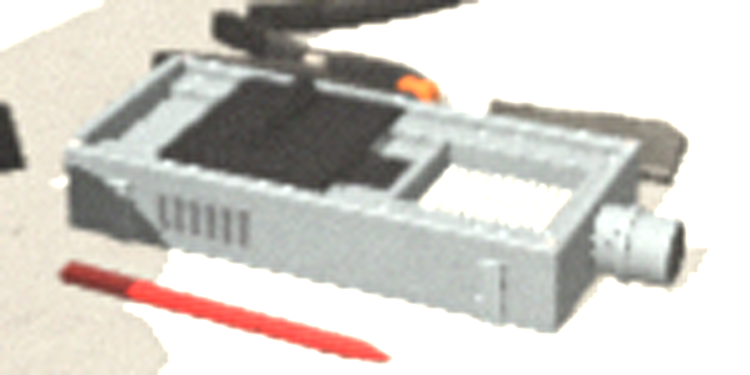

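The opening with its white filter is fully uncovered, at (430–600, 170–320) in the top crop. The cover lies square between the rails at (157–388, 170–425), the tab stays in, and the pencil, slate and clamp are where they were.

```bash
python3 - <<'E'
from h import *
T=lambda x,y:(270-.41+x/5.5,170-.41+y/5.5)
c=np.mean([onz("top",T(*a),.048) for a in((157,210),(345,170),(388,383),(200,425))],0)-COV
print("cover box x,y",X@c,Y@c-.077,np.round(r.observe()["wrist_force"],1))
r.close_job()
E
```

```text
cover box x,y -0.0004502210137929722 0.040162005326755734 [-1.   0.3 -0.1]
the job is handed in; nothing more can be done
```

The filter opening is completely uncovered and the job is handed in, after about 8 s of the 35 s allowed; `close_job` reports no verdict.

- **Tab:** I pressed it with the shut fingertips until it bottomed out, at 18 N with the fingertips 34.7 mm above the bench. The next pictures showed it staying in with the cover still seated.
- **Cover:** I pushed it by its rib with a few newtons. The last top view puts it at x ≈ 0 mm and y ≈ +40 mm in the box's frame (more than +7 mm needed). It looked flat between the rails in both views.
- **Surroundings:** The pencil, slate piece and spring clamp looked unmoved; the arm hid part of the pencil and slate in the last top view, but the scene view showed the pencil whole. The arm was clear of everything, and the wrist force read about 1 N or less, as it did when the arm hung free.
- **Disagreement:** One far cover corner matched only to 8 mm between the two views, and one tab corner triangulated 15 mm too low. Both were blurred edges I picked by hand, so I worked from the top view, where the cover's size came out right to about 1 mm.

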